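# Pull the programmed module and hold it ready over the test socket

## Task

The white module in the grey programming dock is done: pull it straight up out of the dock's spring catches and carry it over the supply caddy without disturbing the supplies. Bring it over the empty blue socket of the test jig and stop with its foot hovering about 1 cm above the socket's mouth, upright, centred and lined up with the socket, the orange rib on the side of the orange mark; the module must never touch the jig. Finish while still holding it there: do not plug it in and do not let go.

Things in the scene. Friction and masses are not known exactly. Their poses are not given: they have to be found in the camera images.
- module: white plug-in module, 72 mm tall, about 0.12 kg. Origin: centre of the underside of its black foot; z up. Foot 16 mm (x) by 34 mm (y), 22 mm long, rounded beads at its y ends. White body 26 mm (x) by 44 mm (y), 22 to 72 mm above the origin: grip it across the 26 mm, about 50 mm above the origin. Orange rib on its +y face, orange stripe on the +y half of its top.
- module_key (a point): middle of the orange rib on the module: 25.5 mm to +y of the module's axis, 47 mm above its origin
- dock: grey dock, fixed, 70 (x) by 90 (y) by 32 mm tall; plunger stems reach 55 mm from the middle at both y ends. Origin: centre of underside; z up. The module starts in its pocket, orange rib to the dock's +y, origin 10 mm above the dock's, white body on its top face. Sprung plungers hold the foot: a straight pull up of 8 to 15 N over the first 7 mm frees it; it is clear after 22 mm.
- jig: test jig, fixed: aluminium plate 110 mm (x) by 120 mm (y) by 8 mm with a blue socket block 44 mm (x) by 62 mm (y) in its middle, 40 mm tall in all. Origin: centre of its underside; z up. An orange mark on top lies to +y of the socket's mouth.
- jig_mouth (a point): centre of the mouth of the empty blue socket (19 mm in x by 37 mm in y, for the module's foot), 40 mm above the bench, axes as the jig's: x across, y along the socket towards the orange mark, z up
- caddy: black supply caddy, fixed, an open tray 300 mm (x) by 90 mm (y) by 40 mm tall with three cells in a row along its x, standing between dock and jig. Origin: centre of its underside. Its floor is 5 mm thick; the supplies in it reach up to 129 mm above the bench.
- dispenser: white solvent dispenser bottle with a blue collar, 70 mm dia, 124 mm tall, loose, standing in a cell of the caddy. Origin: centre of its underside.
- swab_tub: white tub of cotton swabs, 68 mm dia, 94 mm tall over the swabs, loose, standing in a cell of the caddy. Origin: centre of its underside.
- solder_spool: blue spool of solder, 60 mm dia, 50 mm tall, loose, standing in a cell of the caddy. Origin: centre of its underside.

How it is judged (in metres and radians):
On the way, in this order (a step that is already met when the one before it is completed fails the run):
1. the module's foot is pulled clear of the dock (z of module in the frame of dock above 0.034 m), for 0.1 s.
2. the module passes over the supply caddy (above it, within its outline) (x of module in the frame of caddy between -0.17 and 0.17 m and y of module in the frame of caddy between -0.05 and 0.05 m and height (world z) of module above 0.045 m), for 0.04 s.
At the end, for the whole second after the job is handed in: Gripped and at rest, the foot hovers 3 to 20 mm above the socket's mouth, within 5 mm of its centre in the socket's x and in y, upright within 0.1 rad, turned within 0.12 rad of it, orange rib on the orange mark's side, not touching the jig; each supply within 20 mm of its start (x of module in the frame of jig_mouth between -0.005 and 0.005 m and y of module in the frame of jig_mouth between -0.005 and 0.005 m and z of module in the frame of jig_mouth between 0.003 and 0.02 m and angle between module's own z axis and vertical below 0.1 rad and angle between the y axis of module and the y axis of jig_mouth, either way round below 0.12 rad and y of module_key in the frame of jig_mouth above 0.01 m and contact force between the fingers and module above 1 N and contact force between module and jig below 0.05 N and linear speed of module below 0.02 m/s and distance of each of dispenser, swab_tub, solder_spool from where it was at the start of the episode below 0.02 m); the arm keeps its last pose, push and grip.
It fails at once if the module touches the test jig (contact force between module and jig above 0.3 N).
It fails at once if the dispenser is moved more than 20 mm (distance of dispenser from where it was at the start of the episode above 0.02 m).
It fails at once if the swab tub is moved more than 20 mm (distance of swab_tub from where it was at the start of the episode above 0.02 m).
It fails at once if the solder spool is moved more than 20 mm (distance of solder_spool from where it was at the start of the episode above 0.02 m).
It also fails if it takes over 48 s, if anything falls off the work surface, if the arm or the gripper's body presses on something with over 40 N, if the wrist force passes 120 N, or if a joint passes its speed limit or range.

## Robot

A 6-joint arm with a two-finger parallel gripper is mounted at the origin on a cart in front of the work surface, level with it; the furniture and walls round the work are solid. World frame = base frame: x ahead of the robot, y to its left, z up, the work surface at z = 0. Lengths are in m, angles in degrees, forces in N, time in s.
With the tool pointing down it reaches from about 0.3 to 0.75 m from the base axis. Payload 8.5 kg.
Tool frame: the origin (TCP) lies on the centre line of the jaws, within the pads' length; the fingertips stand 11 mm ahead of it and the grasp point (between the pads) lies 8 mm behind it; z points along the fingers, y is the line along which they close (so a half turn about z gives the same grasp; the last joint's range is limited). The gripper opens to 85 mm and grips with 20 to 120 N. Pads are 22 mm wide; open, the fingers measure 114 mm over their backs; the gripper's body (76 mm by 85 mm) begins 54 mm behind the grasp point. The pads swing forward as they close: fully open they stand 13 mm farther back than shut.
Start: joints at [63.638, 21.807, 74.336, -0, 83.858, -12.336], TCP at [0.133, 0.534, 0.242] pointing down, gripper open.
Joint ranges: [-178.18, 178.18], [-50.72, 133.34], [12.68, 142.11], [-81.47, 261.47], [9.98, 163.14], [-165.26, 165.26]. Speed limits (degrees/s): [136.94, 136.94, 180, 180, 180, 180].

## Interface

Orientations are given as a 3x3 rotation matrix whose columns are the frame's x, y, z axes.
In Python, from rig import env, viewer, sensors gives the robot as it stands (env), with the cameras (viewer) and the readings (sensors).
- The arm moves only by the tool nudge_tcp, called after "Request:" as name(argument=value, ...) on one line, values as JSON. Schema: {"type":"object","properties":{"ticks":{"type":"string"},"clamp_n":{"type":"number"},"only":{"type":"string"},"quiet":{"type":"boolean"},"lines":{"type":"string"}},"required":["ticks"],"additionalProperties":false}. ticks is a string of 1 to 10 rows, parted by semicolons, with the numbers parted by spaces; each row has 5 numbers: dx, dy, dz in m, then a turn about the tool's z in degrees, then the finger opening in m; each row shifts and turns the commanded pose from where the row before left it, along the tool's axes as they then stand; what a row does not reach is not made up. A row lasts 1/10 s, in which the tool goes at most 0.05 m and 8.59 degrees, less where a joint would pass 70% of its speed; a pose out of reach is approached as far as the arm can. The fingers move at their own pace and stop on an object; clamp_n is the grip in N (left out, the last holds). Time passes only in rows, so rows that do not move let the fingers close. The tool returns the time, the measured TCP pose, the force, the opening and the grip force at its end. only (a regular expression) keeps the lines of the reply that match it, lines (a string "A,B") keeps lines A to B, and quiet returns only ok. Input that does not fit is refused with a message, and nothing moves.
- sensors.observe(): the state, without advancing time (a new reading comes with each control period).
- viewer.get_image(name): name is "side" or "top" or "wrist"; returns a dict with "pixels" (384x512x3 uint8, red, green, blue), "K" (3x3 intrinsics, pixels), "distortion" ([k1, k2, p1, p2, k3] as OpenCV has them; the pictures are not rectified), "extrinsics" (4x4, takes a point from world to camera coordinates). Camera axes: x right, y down, z forward; pixel columns grow to the right and rows downward; lengths in m; the calibration is good to about 2 mm. A picture is of the moment at which its call begins. There is no depth.
- env.close_job(): hands the job in; it is judged then, once.
The state is a dict: "time_s": time; "q": joint angles; "qvel": joint speeds; "joint_efforts": joint torques, N m; "position": TCP position; "tool_rot": TCP orientation; "ft_force": force on the tool from outside, world axes, zero at the start; "wrist_torque": the same for the moment, N m; "grip_width": finger opening in m; "gripper_force": force on a finger pad.
Only numpy, scipy, OpenCV 4.12 (cv2) and the standard library are available. Lean on these libraries where they do the work, as an engineer would, in place of code of your own. Each camera call takes 0.05 s, during which the arm holds its last target. There are 200 camera calls.

## Working session

There is one attempt and no reset: what is moved stays moved. The work goes in short steps, Python scripts to look and compute and a tool call to move; the robot and the scene stay as the last step left them, time stands still between calls to the robot, and variables do not carry over. Pictures are saved under pics/ and viewed, at most 10 in all, crops included, and the job is handed in when it is done.

```bash
ls; mkdir -p pics; python3 - <<'E'
from rig import env, viewer, sensors
import cv2,numpy as np
o=sensors.observe();print(o['position'],o['tool_rot'],o['time_s'],o['grip_width'])
import pickle
d={n:viewer.get_image(n) for n in("side","top","wrist")}
pickle.dump(d,open('img0.pkl','wb'))
for n in d:
    cv2.imwrite(f'pics/{n}0.png',d[n]['pixels'][:,:,::-1]);print(n,d[n]['K'].tolist(),d[n]['distortion'],np.round(d[n]['extrinsics'],3).tolist())
E
```

```text
pics
rig.py
[0.133165   0.53335654 0.24169692] [[-9.70194252e-01  2.42327676e-01 -6.40704170e-04]
 [ 2.42328335e-01  9.70193401e-01 -1.31983489e-03]
 [ 3.01774438e-04 -1.43575699e-03 -9.99998924e-01]] 0.0 0.08528734670151376
side [[348.4013168347071, 0.0, 254.29506389314915], [0.0, 348.4013168347071, 190.29941798191015], [0.0, 0.0, 1.0]] [0.02058422 0.         0.         0.         0.        ] [[-0.914, -0.406, -0.006, 0.504], [-0.222, 0.511, -0.83, 0.176], [0.34, -0.757, -0.557, 0.711], [0.0, 0.0, 0.0, 1.0]]
top [[371.2552837348023, 0.0, 260.9988428641727], [0.0, 371.2552837348023, 191.58190705912813], [0.0, 0.0, 1.0]] [0.03796026 0.         0.         0.         0.        ] [[-0.024, -1.0, -0.012, 0.006], [-0.982, 0.026, -0.186, 0.55], [0.186, 0.007, -0.982, 0.947], [0.0, 0.0, 0.0, 1.0]]
wrist [[340.42465248081965, 0.0, 260.1979945627775], [0.0, 340.42465248081965, 190.82142193944026], [0.0, 0.0, 1.0]] [-0.09594864  0.          0.          0.          0.        ] [[0.242, 0.97, -0.001, -0.549], [0.931, -0.232, 0.282, -0.037], [0.273, -0.069, -0.959, 0.378], [0.0, 0.0, 0.0, 1.0]]
```

```bash
python3 - <<'E'
import cv2,numpy as np
cv2.imwrite('pics/all_st.png',cv2.resize(np.vstack([cv2.imread(f'pics/{n}0.png') for n in('side','top')]),(400,600)))
E
```

```text
(no output)
```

View pics/top0.png

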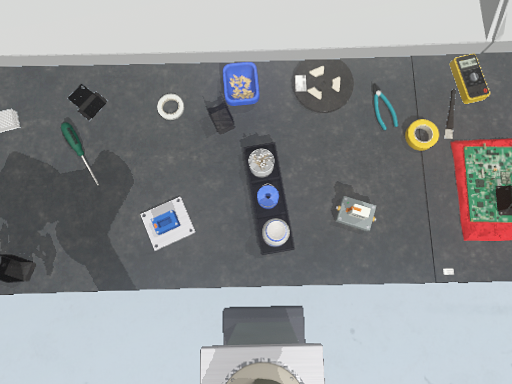

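View pics/side0.png

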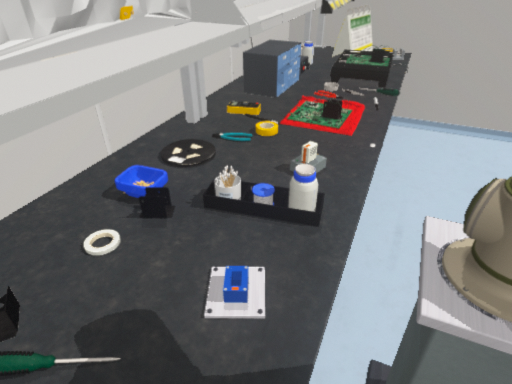

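View pics/wrist0.png

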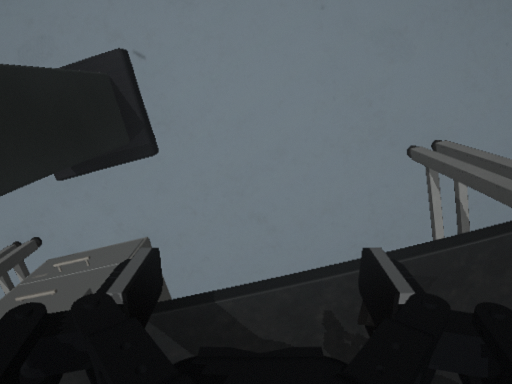

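Top view: jig (166,222) with blue socket, caddy (268,197), and dock with the module (357,212). The side view shows the same objects, jig at (236,285), module at (310,152). The wrist camera sees only the bench edge and floor. Next I'll zoom in.

```bash
python3 - <<'E'
import cv2,numpy as np
t=cv2.imread('pics/top0.png');s=cv2.imread('pics/side0.png')
def c(im,x,y,w=70,h=60,f=5): return cv2.resize(im[y:y+h,x:x+w],(w*f,h*f),interpolation=cv2.INTER_NEAREST)
cv2.imwrite('pics/zoom.png',np.vstack([np.hstack([c(t,135,192),c(t,325,182)]),np.hstack([c(s,201,260),c(s,275,130)])]))
E
```

```text
(no output)
```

View pics/zoom.png

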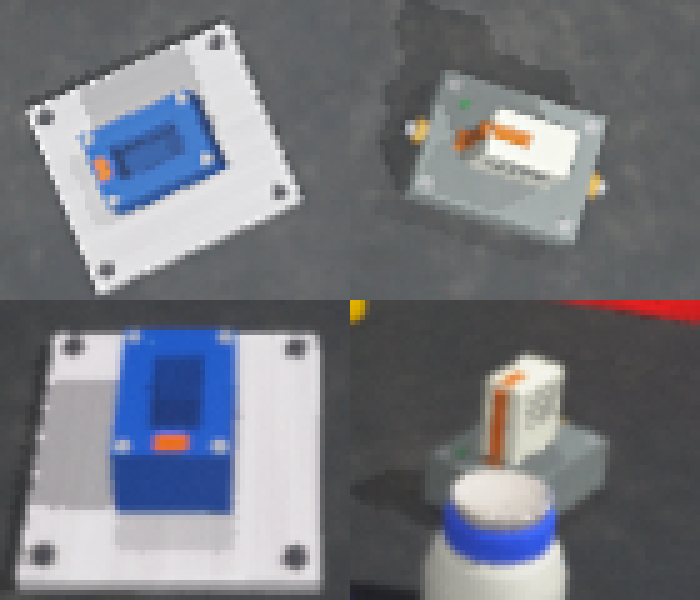

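Both orange marks are on the image-left (+world y) side: jig mark at about (155,226), module rib and stripe at about (352,210). Now I'll measure these by mask.

```bash
cat > h.py <<'E'
import cv2,numpy as np
def ray(d,uv):
    uv=np.array(uv,float).reshape(-1,1,2)
    n=cv2.undistortPoints(uv,d['K'],np.array(d['distortion'])).reshape(-1,2)
    E=d['extrinsics'];R,t=E[:3,:3],E[:3,3]
    v=np.c_[n,np.ones(len(n))]@R
    return -R.T@t, v/np.linalg.norm(v,axis=1)[:,None]
def plane(d,uv,z):
    c,v=ray(d,uv);return c+v*((z-c[2])/v[:,2])[:,None]
def tri(d1,u1,d2,u2):
    c1,v1=ray(d1,u1);c2,v2=ray(d2,u2);out=[]
    for a,b in zip(v1,v2):
        s=np.linalg.lstsq(np.c_[a,-b],c2-c1,rcond=None)[0]
        p,q=c1+a*s[0],c2+b*s[1];out.append([*(p+q)/2,np.linalg.norm(p-q)])
    return np.array(out)
def hsv(d): return cv2.cvtColor(d['pixels'],cv2.COLOR_RGB2HSV)
def blobs(m,box,minA=3):
    x0,y0,x1,y1=box;M=np.zeros_like(m);M[y0:y1,x0:x1]=m[y0:y1,x0:x1]
    n,l,s,c=cv2.connectedComponentsWithStats(M)
    o=sorted([(s[i,4],i) for i in range(1,n) if s[i,4]>=minA],reverse=True)
    return [(a,c[i],(l==i).astype(np.uint8)) for a,i in o]
def rect(m):
    return cv2.minAreaRect(np.argwhere(m)[:,::-1].astype(np.float32))
E
python3 - <<'E'
import pickle;from h import *
np.set_printoptions(precision=4,suppress=True)
d=pickle.load(open('img0.pkl','rb'));T,S=d['top'],d['side'];ht,hs=hsv(T),hsv(S)
OR=lambda h:cv2.inRange(h,(3,130,120),(20,255,255))
WH=lambda h:cv2.inRange(h,(0,0,185),(179,50,255))
BL=lambda h:cv2.inRange(h,(105,120,60),(125,255,255))
bt,bs=(135,190,205,255),(200,260,275,325)
print('dock orange',[(a,c) for a,c,_ in blobs(OR(ht),(325,182,395,242))],'side',[(a,c) for a,c,_ in blobs(OR(hs),(275,130,345,170))])
ot=blobs(OR(ht),bt)[0][1];os=blobs(OR(hs),bs)[0][1]
print('jig mark',tri(T,ot,S,os))
for nm,dd,h,b in(('t',T,ht,bt),('s',S,hs,bs)):
    m=cv2.morphologyEx(blobs(WH(h)|BL(h)|OR(h),b)[0][2],cv2.MORPH_CLOSE,np.ones((5,5)))
    hull=cv2.convexHull(np.argwhere(m)[:,::-1].astype(np.float32))
    q=cv2.approxPolyN(hull,4).reshape(-1,2) if hasattr(cv2,'approxPolyN') else cv2.boxPoints(rect(m))
    P=plane(dd,q,.008);print(nm,'plate',P,P.mean(0))
    blk=cv2.boxPoints(rect(blobs(BL(h)|OR(h),b)[0][2]));P=plane(dd,blk,.04);print('block',P,P.mean(0))
m=blobs(WH(ht)|OR(ht),(325,182,395,242))
for a,c,mm in m[:3]:
    P=plane(T,cv2.boxPoints(rect(mm)),.082);print('mod',a,c,P,P.mean(0))
E
```

```text
dock orange [(np.int32(18), array([348.6667, 208.9444])), (np.int32(16), array([356.6875, 208.75  ]))] side [(np.int32(35), array([304.0571, 155.1429])), (np.int32(4), array([307. , 145.5]))]
jig mark [[0.4676 0.2774 0.0425 0.0009]]
t plate [[0.4034 0.287  0.008 ]
 [0.5045 0.3305 0.008 ]
 [0.5522 0.2195 0.008 ]
 [0.4509 0.1764 0.008 ]] [0.4778 0.2533 0.008 ]
block [[0.4849 0.2912 0.04  ]
 [0.5107 0.2309 0.04  ]
 [0.4675 0.2112 0.04  ]
 [0.4422 0.2711 0.04  ]] [0.4763 0.2511 0.04  ]
s plate [[0.4057 0.2849 0.008 ]
 [0.5028 0.3305 0.008 ]
 [0.5545 0.2094 0.008 ]
 [0.4504 0.1777 0.008 ]] [0.4783 0.2506 0.008 ]
block [[0.515  0.2333 0.04  ]
 [0.4717 0.2143 0.04  ]
 [0.4353 0.2924 0.04  ]
 [0.4741 0.3094 0.04  ]] [0.474  0.2623 0.04  ]
mod 190 [359.9947 210.4789] [[ 0.4803 -0.2228  0.082 ]
 [ 0.511  -0.2306  0.082 ]
 [ 0.4981 -0.2894  0.082 ]
 [ 0.4676 -0.2813  0.082 ]] [ 0.4893 -0.256   0.082 ]
mod 9 [367.6667 226.7778] [[ 0.4486 -0.2732  0.082 ]
 [ 0.4484 -0.2808  0.082 ]
 [ 0.4434 -0.2804  0.082 ]
 [ 0.4435 -0.2728  0.082 ]] [ 0.446  -0.2768  0.082 ]
mod 9 [373. 207.] [[ 0.4996 -0.2925  0.082 ]
 [ 0.4994 -0.2976  0.082 ]
 [ 0.4943 -0.2972  0.082 ]
 [ 0.4944 -0.2921  0.082 ]] [ 0.4969 -0.2948  0.082 ]
```

Request:
nudge_tcp(ticks="-0.038 -0.0165 0 0 0.085;-0.038 -0.0165 0 0 0.085;-0.038 -0.0165 0 0 0.085;-0.038 -0.0165 0 0 0.085;-0.038 -0.0165 0 0 0.085;-0.038 -0.0165 0 0 0.085;-0.038 -0.0165 0 0 0.085;-0.038 -0.0165 0 0 0.085;-0.038 -0.0165 0 0 0.085;-0.038 -0.0165 0 0 0.085")

```text
time_s: 1.15
position: [0.4631, 0.2801, 0.2422]
tool_rot: [[-0.97, 0.243, -0.0], [0.243, 0.97, -0.0], [0.0, -0.0, -1.0]]
ft_force: [0.0, -0.5, 0.0]
grip_width: 0.0849
gripper_force: 0.0
```

Request:
nudge_tcp(ticks="0 0 0 7.5 0.085;0 0 0 7.5 0.085;0 0 0 7.5 0.085;0 0 0 7.5 0.085;0 0 0 7.5 0.085;0 0 0 7.5 0.085;0 0 0 7.5 0.085;0 0 0 0 0.085;0 0 0 0 0.085")

```text
time_s: 2.05
position: [0.4619, 0.2814, 0.2422]
tool_rot: [[-0.402, 0.916, -0.0], [0.916, 0.402, -0.0], [0.0, -0.0, -1.0]]
ft_force: [0.7, 0.3, 0.6]
grip_width: 0.0851
gripper_force: 0.0
```

```bash
python3 - <<'E'
from rig import env, viewer, sensors
import pickle,cv2
d=viewer.get_image('wrist');pickle.dump(d,open('wj.pkl','wb'));cv2.imwrite('pics/wj.png',d['pixels'][:,:,::-1])
E
```

```text
(no output)
```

View pics/wj.png

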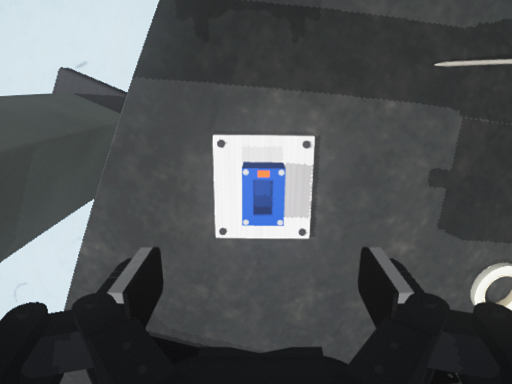

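The wrist view shows the jig plate at (213–314, 135–238), the blue block (243–284, 163–225), the orange mark (264,174), the mouth (262,196), and screws near (246,172), (281,172), (246,223) and (281,222).

```bash
cat > jig.py <<'E'
from h import *
np.set_printoptions(precision=4,suppress=True)
OR=lambda h:cv2.inRange(h,(3,130,120),(20,255,255))
WH=lambda h:cv2.inRange(h,(0,0,140),(179,50,255))
BL=lambda h:cv2.inRange(h,(105,120,40),(125,255,255))
def jig(d,box,zs=.04):
    h=hsv(d);m=cv2.morphologyEx(blobs(WH(h)|BL(h)|OR(h),box)[0][2],cv2.MORPH_CLOSE,np.ones((9,9)))
    q=cv2.approxPolyN(cv2.convexHull(np.argwhere(m)[:,::-1].astype(np.float32)),4).reshape(-1,2)
    P=plane(d,q,.008);print('plate',q.tolist(),P.mean(0),[round(float(np.linalg.norm(P[i]-P[i-1])),4) for i in range(4)],[round(float(np.degrees(np.arctan2(*(P[i]-P[i-1])[1::-1])))%90,1) for i in range(4)])
    blk=blobs(BL(h),box)[0][2]
    hull=cv2.fillConvexPoly(np.zeros_like(blk),cv2.convexHull(np.argwhere(blk)[:,::-1].astype(np.int32)),1)
    sc=[c for a,c,_ in blobs((cv2.inRange(h,(0,0,110),(179,110,255))>0).astype(np.uint8)*hull*cv2.bitwise_not(OR(h)|BL(h)),box)[:4]]
    P=plane(d,sc,zs);print('screws',np.array(sc).tolist(),P,P.mean(0))
    om=blobs(OR(h),box)[0][1];print('mark',om,plane(d,om,zs))
    v=h[:,:,2];th=0.62*np.median(v[blk>0])
    mo=blobs(((v<th)&(hull>0)).astype(np.uint8),box)
    for a,c,mm in mo[:2]: print('dark',a,c,plane(d,c,zs))
    return np.array(sc),om
E
python3 - <<'E'
import pickle;from jig import *
d=pickle.load(open('wj.pkl','rb'));jig(d,(195,120,335,245))
E
```

```text
plate [[308.9444580078125, 238.0], [214.29998779296875, 238.0], [211.72500610351562, 135.0], [314.66668701171875, 135.0]] [0.4784 0.2515 0.008 ] [0.1199, 0.1108, 0.1199, 0.1103] [23.0, 23.7, 22.8, 23.7]
screws [[263.1621621621622, 173.40540540540542], [281.02777777777777, 172.08333333333334], [245.11428571428573, 171.68571428571428], [245.8, 221.05]] [[0.4688 0.2748 0.04  ]
 [0.4846 0.2833 0.04  ]
 [0.4514 0.2692 0.04  ]
 [0.4728 0.2206 0.04  ]] [0.4694 0.262  0.04  ]
mark [263.  173.5] [[0.4686 0.2747 0.04  ]]
dark 201 [263.01   165.0498] [[0.4652 0.2826 0.04  ]]
dark 124 [261.8306 209.8306] [[0.4832 0.2388 0.04  ]]
```

Request:
nudge_tcp(ticks="-0.046 -0.0172 0 0 0.085;-0.046 -0.0172 0 0 0.085;-0.046 -0.0172 0 0 0.085;-0.046 -0.0172 0 0 0.085;-0.046 -0.0172 0 0 0.085;-0.046 -0.0172 0 0 0.085;-0.046 -0.0172 0 0 0.085;-0.046 -0.0172 0 0 0.085;-0.046 -0.0172 0 0 0.085;-0.046 -0.0172 0 0 0.085")

```text
time_s: 3.1
position: [0.4871, -0.2111, 0.2424]
tool_rot: [[-0.4, 0.916, 0.0], [0.916, 0.4, -0.0], [-0.0, 0.0, -1.0]]
ft_force: [0.6, -0.3, 0.6]
grip_width: 0.0849
gripper_force: 0.0
```

Request:
nudge_tcp(ticks="-0.02 0 0 7.2 0.085;0 0 0 7.2 0.085;0 0 0 7.2 0.085;0 0 0 7.2 0.085;0 0 0 7.2 0.085;0 0 0 0 0.085;0 0 0 0 0.085")

```text
time_s: 3.8
position: [0.4954, -0.2274, 0.2423]
tool_rot: [[0.212, 0.977, -0.0], [0.977, -0.212, -0.0], [-0.0, -0.0, -1.0]]
ft_force: [-0.0, -0.6, 1.0]
grip_width: 0.085
gripper_force: 0.0
```

```bash
python3 - <<'E'
from rig import env, viewer, sensors
import pickle,cv2
d=viewer.get_image('wrist');pickle.dump(d,open('wd.pkl','wb'));cv2.imwrite('pics/wd.png',d['pixels'][:,:,::-1])
E
```

```text
(no output)
```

View pics/wd.png

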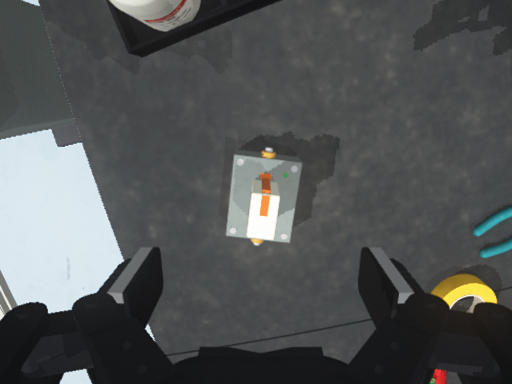

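The wrist view shows the dock at (227–300, 155–243), its plungers at (269,153) and (257,242), and the module top at (248–280, 193–239) with the orange rib toward the image top, turned about 4°.

```bash
cat > dock.py <<'E'
from h import *
np.set_printoptions(precision=4,suppress=True)
OR=lambda h:cv2.inRange(h,(3,130,120),(20,255,255))
def dock(d,box,z):
    h=hsv(d)
    W=cv2.inRange(h,(0,0,225),(179,40,255))
    x0,y0,x1,y1=box
    wb=blobs(W,box)[0][2]
    m=cv2.morphologyEx(wb,cv2.MORPH_CLOSE,np.ones((13,13)))
    r=rect(m);q=cv2.boxPoints(r)
    P=plane(d,q,z);print('top',r,P.mean(0),[round(float(np.linalg.norm(P[i]-P[i-1])),4) for i in range(4)],[round(float(np.degrees(np.arctan2(*(P[i]-P[i-1])[1::-1])))%90,1) for i in range(4)])
    o=blobs(OR(h),box)
    for a,c,_ in o[:5]: print('or',a,c)
    g=cv2.inRange(h,(70,10,85),(110,70,190))
    gm=cv2.morphologyEx(cv2.morphologyEx(blobs(g,box)[0][2]|wb,cv2.MORPH_CLOSE,np.ones((9,9))),cv2.MORPH_OPEN,np.ones((9,9)))
    q2=cv2.approxPolyN(cv2.convexHull(np.argwhere(gm)[:,::-1].astype(np.float32)),4).reshape(-1,2)
    P=plane(d,q2,.032);print('dock',q2.tolist(),P.mean(0),[round(float(np.linalg.norm(P[i]-P[i-1])),4) for i in range(4)],[round(float(np.degrees(np.arctan2(*(P[i]-P[i-1])[1::-1])))%90,1) for i in range(4)])
    return r
E
python3 - <<'E'
import pickle;from dock import *
d=pickle.load(open('wd.pkl','rb'));dock(d,(215,140,315,255),.082)
print(d['pixels'][215,255],d['pixels'][186,262],d['pixels'][200,235])
E
```

```text
top ((262.5782775878906, 216.26817321777344), (27.897750854492188, 44.5980110168457), 7.352379322052002) [ 0.4903 -0.266   0.082 ] [0.026, 0.0433, 0.025, 0.0435] [69.7, 70.3, 70.1, 71.7]
or 179 [265.5587 182.3575]
or 151 [264.1854 205.4437]
or 58 [268.5172 154.4138]
or 10 [259.9 241.2]
or 5 [251.6 239.8]
dock [[289.3306884765625, 242.57237243652344], [224.55905151367188, 235.9291229248047], [233.17686462402344, 152.6235809326172], [302.08245849609375, 161.81100463867188]] [ 0.4902 -0.2658  0.032 ] [0.0908, 0.0713, 0.0924, 0.0708] [70.9, 71.4, 70.6, 70.1]
[253 253 251] [133  78  52] [153 163 158]
```

Request:
nudge_tcp(ticks="0 0 0 7 0.085;-0.019 0.004 0.02 0 0.085;-0.019 0.004 0.03 0 0.085;0 0 0.03 0 0.085;0 0 0.03 0 0.085;0 0 0 0 0.085;0 0 0 0 0.085")

```text
time_s: 4.55
position: [0.4905, -0.266, 0.133]
tool_rot: [[0.333, 0.943, 0.0], [0.943, -0.333, -0.0], [-0.0, 0.0, -1.0]]
ft_force: [0.4, -0.5, 0.9]
grip_width: 0.0848
gripper_force: 0.0
```

```bash
python3 - <<'E'
from rig import env, viewer, sensors
import pickle,cv2
from dock import *
d=viewer.get_image('wrist');pickle.dump(d,open('wd2.pkl','wb'));cv2.imwrite('pics/wd2.png',d['pixels'][:,:,::-1])
r2=dock(d,(175,110,335,330),.082)
d1=pickle.load(open('wd.pkl','rb'));print(tri(d1,(262.58,216.27),d,r2[0]))
E
```

```text
top ((258.0, 219.99996948242188), (43.99999237060547, 67.99998474121094), 0.0) [ 0.4904 -0.2659  0.082 ] [0.0261, 0.0418, 0.0244, 0.0418] [70.6, 69.4, 70.6, 71.6]
or 428 [258.014  202.9626]
or 377 [258.4297 168.1724]
or 161 [258.4534 127.2112]
or 9 [263.3333 256.4444]
dock [[305.88134765625, 254.0], [211.7032928466797, 254.0], [206.3406524658203, 132.0], [310.0169372558594, 132.0]] [ 0.4902 -0.2666  0.032 ] [0.0914, 0.0712, 0.0915, 0.0705] [71.0, 70.6, 70.5, 70.6]
[[ 0.4901 -0.2669  0.0778  0.0002]]
```

View pics/wd2.png

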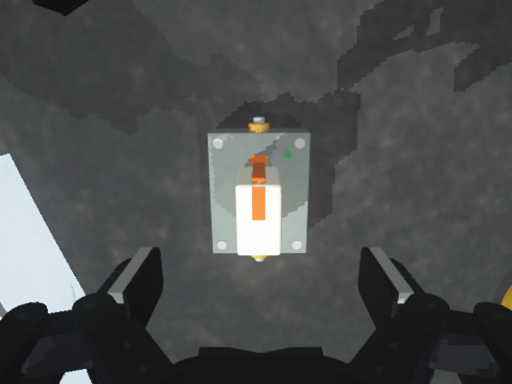

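The module is square between the fingers at (258,220), and the two-view height of 78–82 mm agrees with the text. I'll descend and grip.

Request:
nudge_tcp(ticks="0 0 0.03 0 0.085;0 0 0.03 0 0.085;0 0 0.02 0 0.085;0 0 0 0 0.085;0 0 0 0 0.02;0 0 0 0 0.02;0 0 0 0 0.02;0 0 0 0 0.02;0 0 0 0 0.02;0 0 0 0 0.02", clamp_n=70)

```text
time_s: 5.6
position: [0.4905, -0.2661, 0.0533]
tool_rot: [[0.334, 0.943, 0.001], [0.943, -0.334, -0.001], [-0.001, 0.001, -1.0]]
ft_force: [-1.4, 0.7, 5.9]
grip_width: 0.0256
gripper_force: 68.7
```

Request:
nudge_tcp(ticks="0 0 0 0 0.02;0 0 0 0 0.02;0 0 0 0 0.02")

```text
time_s: 5.9
position: [0.4905, -0.2661, 0.0533]
tool_rot: [[0.334, 0.943, 0.001], [0.943, -0.334, -0.001], [-0.001, 0.001, -1.0]]
ft_force: [-1.5, 0.1, 5.7]
grip_width: 0.0252
gripper_force: 68.7
```

Gripped at 25 mm width. I'll pull up slowly at first.

Request:
nudge_tcp(ticks="0 0 -0.002 0 0.02;0 0 -0.002 0 0.02;0 0 -0.002 0 0.02;0 0 -0.003 0 0.02;0 0 -0.004 0 0.02;0 0 -0.005 0 0.02;0 0 -0.006 0 0.02;0 0 -0.01 0 0.02;0 0 0 0 0.02")

```text
time_s: 6.8
position: [0.491, -0.2664, 0.0883]
tool_rot: [[0.334, 0.943, 0.003], [0.943, -0.334, -0.002], [-0.001, 0.004, -1.0]]
ft_force: [0.2, 0.2, -2.9]
grip_width: 0.0255
gripper_force: 71.0
```

Request:
nudge_tcp(ticks="0 0 -0.02 0 0.02;0 0 -0.03 0 0.02;0 0 -0.03 0 0.02;0 0 -0.03 0 0.02;0 0 -0.02 0 0.02;0 0 0 0 0.02;0 0 0 0 0.02")

```text
time_s: 7.5
position: [0.49, -0.2656, 0.2156]
tool_rot: [[0.334, 0.943, -0.001], [0.943, -0.334, 0.0], [0.0, -0.001, -1.0]]
ft_force: [-0.2, 0.4, -2.0]
grip_width: 0.0249
gripper_force: 71.1
```

```bash
python3 - <<'E'
from rig import env, viewer, sensors
import cv2,numpy as np
s=[viewer.get_image(n)['pixels'][:,:,::-1] for n in('side','wrist')]
cv2.imwrite('pics/lift.png',cv2.resize(np.hstack(s),(800,300)))
E
```

```text
(no output)
```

View pics/lift.png

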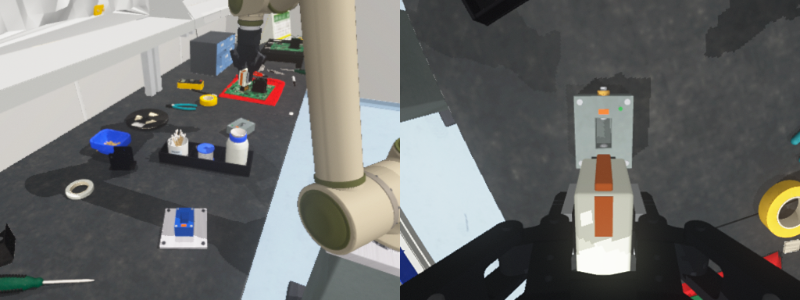

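The side view shows the gripper holding the module clear of the dock. The wrist view shows it upright in the jaws with the dock pocket empty at (603,130). Next I carry it across.

Request:
nudge_tcp(ticks="0.02 -0.0076 0 0 0.02;0.04 -0.0152 0 0 0.02;0.04 -0.0152 0 0 0.02;0.04 -0.0152 0 0 0.02;0.04 -0.0152 0 0 0.02;0.04 -0.0152 0 0 0.02;0.04 -0.0152 0 0 0.02;0.04 -0.0152 0 0 0.02;0.04 -0.0152 0 0 0.02;0.04 -0.0152 0 0 0.02")

```text
time_s: 8.6
position: [0.4799, 0.1429, 0.2156]
tool_rot: [[0.334, 0.943, -0.002], [0.943, -0.334, 0.0], [-0.0, -0.002, -1.0]]
ft_force: [0.4, -0.1, -2.0]
grip_width: 0.0254
gripper_force: 71.1
```

Request:
nudge_tcp(ticks="0.04 -0.0152 0 0 0.02;0.04 -0.0152 0 0 0.02;0.02 -0.0076 0 0 0.02;0 0 0 -7.1 0.02;0 0 0 -7.1 0.02;0 0 0 -7.1 0.02;0 0 0 -7.1 0.02;0 0 0 -7.1 0.02;0 0 0 -7.1 0.02;0 0 0 0 0.02")

```text
time_s: 9.6
position: [0.4778, 0.2479, 0.2155]
tool_rot: [[-0.393, 0.919, -0.002], [0.919, 0.393, -0.0], [0.0, -0.002, -1.0]]
ft_force: [1.2, -0.8, -1.8]
grip_width: 0.025
gripper_force: 71.2
```

Request:
nudge_tcp(ticks="0 0 0 0 0.02;0 0 0 0 0.02")

```text
time_s: 9.8
position: [0.4784, 0.2477, 0.216]
tool_rot: [[-0.39, 0.921, -0.001], [0.921, 0.39, -0.0], [0.0, -0.001, -1.0]]
ft_force: [1.3, -0.4, -2.0]
grip_width: 0.0251
gripper_force: 71.2
```

Request:
nudge_tcp(ticks="0.0037 0.0014 0.02 -0.4 0.02;0 0 0.03 0 0.02;0 0 0.025 0 0.02;0 0 0.015 0 0.02;0 0 0 0 0.02;0 0 0 0 0.02")

```text
time_s: 10.4
position: [0.4788, 0.2515, 0.1268]
tool_rot: [[-0.397, 0.918, 0.0], [0.918, 0.397, 0.0], [-0.0, 0.0, -1.0]]
ft_force: [0.1, 0.3, -0.3]
grip_width: 0.0254
gripper_force: 71.2
```

```bash
python3 - <<'E'
from rig import env, viewer, sensors
import cv2,numpy as np,pickle
d={n:viewer.get_image(n) for n in('side','wrist','top')}
pickle.dump(d,open('hov.pkl','wb'))
s=d['side']['pixels'][210:330,180:300,::-1];w=d['wrist']['pixels'][:,:,::-1]
cv2.imwrite('pics/hov.png',np.hstack([cv2.resize(s,(400,400),interpolation=cv2.INTER_NEAREST),cv2.resize(w[84:384,106:406],(400,400))]))
E
```

```text
(no output)
```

View pics/hov.png

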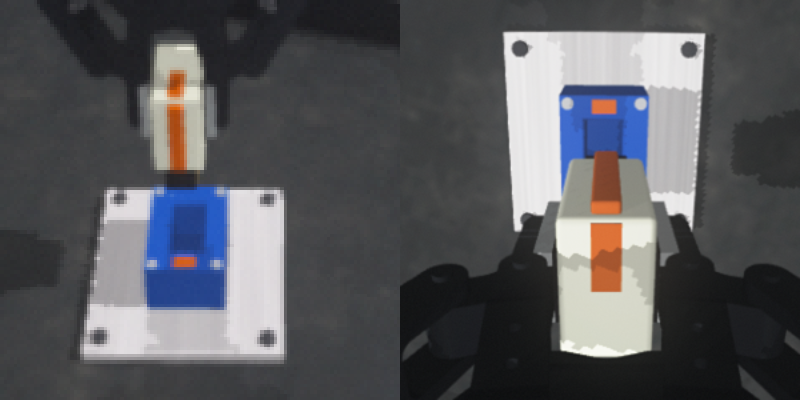

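The side crop (left) shows the module upright over the socket, foot bottom at about (181,187). The wrist crop (right) shows it square with the block, with the rib at (606,180) in line with the jig mark at (604,106). I'll check the in-hand offset and jig numerically.

```bash
python3 - <<'E'
import pickle;from jig import *
d=pickle.load(open('hov.pkl','rb'));S,W=d['side'],d['wrist']
def ends(dd,box):
    for a,c,m in blobs(OR(hsv(dd)),box)[:4]:
        p=np.argwhere(m)[:,::-1];lo,hi=p[:,1].min(),p[:,1].max()
        print(a,c,'top',p[p[:,1]==lo].mean(0),lo,'bot',p[p[:,1]==hi].mean(0),hi)
print('side');ends(S,(180,210,300,330));print('wrist');ends(W,(200,120,330,330))
c,a=np.array([.4788,.2515]),np.radians(23.4);x=np.array([np.cos(a),np.sin(a)]);y=np.array([-x[1],x[0]]);z0=.1268-.0433
L=np.array([[0,25.5,47],[-8,17,0],[8,17,0],[-13,22,22],[13,22,22],[-13,22,72],[13,22,72],[-13,-22,72],[13,-22,72]])/1e3
P=np.c_[c+L[:,:1]*x+L[:,1:2]*y,z0+L[:,2]]
J=np.array([[0,25.2,40]])/1e3;PJ=np.c_[np.array([.4782,.2517])+J[:,:1]*x+J[:,1:2]*y,J[:,2]]
for n,dd in(('side',S),('wrist',W)):
    E=dd['extrinsics'];q=cv2.projectPoints(np.r_[P,PJ],cv2.Rodrigues(E[:3,:3])[0],E[:3,3],dd['K'],np.array(dd['distortion']))[0].reshape(-1,2);print(n,np.round(q,1).tolist())
h=hsv(S)
for r in range(218,270,3): print(r,[int(v) for v in h[r,222:246,2]])
E
```

```text
side
89 [232.4157 250.382 ] top [232.5 241. ] 241 bot [233. 260.] 260
32 [232.2188 234.8438] top [232.5 231. ] 231 bot [231.5 238. ] 238
17 [234.6471 288.0588] top [235. 287.] 287 bot [234.5 289. ] 289
wrist
1154 [260.162 276.721] top [260. 252.] 252 bot [260. 302.] 302
896 [259.7946 222.6205] top [260. 198.] 198 bot [260.5 244. ] 244
178 [258.5    163.5506] top [258.5 159. ] 159 bot [258.5 168. ] 168
side [[232.6, 251.6], [238.4, 267.5], [229.4, 267.5], [240.7, 260.7], [225.8, 260.7], [239.9, 239.1], [224.2, 239.0], [241.0, 222.2], [226.3, 222.2], [234.8, 287.8]]
wrist [[257.5, 209.9], [243.2, 195.4], [273.0, 195.4], [230.2, 199.0], [285.4, 199.1], [217.8, 245.1], [296.2, 245.2], [222.7, 351.2], [291.9, 351.2], [257.7, 163.1]]
218 [35, 35, 37, 37, 37, 37, 39, 39, 42, 44, 46, 44, 44, 39, 38, 38, 39, 39, 38, 40, 37, 38, 39, 41]
221 [37, 35, 40, 49, 63, 66, 66, 69, 68, 67, 67, 67, 70, 70, 68, 64, 50, 39, 38, 37, 37, 41, 39, 38]
224 [35, 37, 42, 63, 110, 177, 187, 187, 187, 188, 200, 228, 230, 230, 230, 220, 166, 65, 40, 40, 39, 39, 39, 38]
227 [37, 36, 41, 71, 135, 187, 191, 192, 192, 
[... 1032 characters left out ...]
54 [68, 69, 74, 110, 171, 180, 180, 177, 174, 172, 172, 174, 182, 193, 186, 186, 187, 194, 192, 127, 75, 69, 71, 70]
257 [70, 71, 72, 98, 151, 179, 180, 179, 180, 177, 174, 173, 182, 193, 187, 186, 187, 194, 190, 118, 74, 71, 74, 70]
260 [70, 70, 71, 80, 121, 165, 168, 165, 162, 155, 156, 156, 161, 172, 171, 170, 175, 182, 176, 87, 68, 70, 72, 71]
263 [73, 71, 73, 71, 72, 71, 69, 58, 43, 40, 40, 41, 44, 44, 45, 46, 56, 78, 67, 68, 69, 70, 72, 73]
266 [121, 120, 121, 144, 185, 187, 187, 170, 116, 108, 105, 108, 108, 108, 107, 109, 137, 185, 190, 190, 191, 190, 189, 182]
269 [222, 220, 219, 209, 196, 196, 197, 198, 197, 198, 196, 196, 197, 196, 195, 195, 196, 195, 195, 195, 198, 197, 197, 196]
```

Predictions and masks agree within about 1 px in the side view, and jig and module are aligned to about 1 mm. I'll lower to about 10 mm above the mouth.

Request:
nudge_tcp(ticks="0 -0.0008 0.01 0 0.02;0 0 0.01 0 0.02;0 0 0.008 0 0.02;0 0 0.005 0 0.02;0 0 0 0 0.02;0 0 0 0 0.02;0 0 0 0 0.02;0 0 0 0 0.02")

```text
time_s: 11.35
position: [0.478, 0.2512, 0.0936]
tool_rot: [[-0.398, 0.917, 0.001], [0.917, 0.398, 0.0], [-0.0, 0.001, -1.0]]
ft_force: [0.0, -0.2, -1.5]
grip_width: 0.0251
gripper_force: 71.2
```

```bash
python3 - <<'E'
from rig import env, viewer, sensors
import cv2,numpy as np,pickle
d={n:viewer.get_image(n) for n in('side','wrist')};pickle.dump(d,open('fin.pkl','wb'))
s=d['side']['pixels'][225:315,190:280,::-1];w=d['wrist']['pixels'][:,:,::-1]
cv2.imwrite('pics/fin.png',np.hstack([cv2.resize(s,(400,400),interpolation=cv2.INTER_NEAREST),cv2.resize(w[84:384,106:406],(400,400))]))
h=cv2.cvtColor(d['side']['pixels'],cv2.COLOR_RGB2HSV)
for r in range(268,284): print(r,[int(v) for v in h[r,222:246,2]])
from h import *
c,a=np.array(sensors.observe()['position']),np.radians(23.4);x=np.array([np.cos(a),np.sin(a)]);y=np.array([-x[1],x[0]])
L=np.array([[-8,17,0],[8,17,0],[-13,22,22],[13,22,22]])/1e3
P=np.c_[c[:2]+L[:,:1]*x+L[:,1:2]*y,c[2]-.0433+L[:,2]];dd=d['side'];E=dd['extrinsics']
print(cv2.projectPoints(P,cv2.Rodrigues(E[:3,:3])[0],E[:3,3],dd['K'],np.array(dd['distortion']))[0].reshape(-1,2))
E
```

```text
268 [218, 217, 212, 195, 170, 154, 171, 175, 176, 173, 167, 167, 170, 178, 188, 181, 183, 184, 190, 190, 186, 190, 186, 176]
269 [219, 217, 211, 192, 175, 157, 170, 176, 177, 173, 166, 168, 171, 177, 187, 183, 184, 185, 190, 190, 185, 192, 191, 191]
270 [218, 216, 208, 176, 149, 145, 171, 176, 176, 172, 165, 166, 170, 177, 186, 182, 180, 183, 190, 188, 184, 193, 193, 192]
271 [216, 216, 207, 171, 143, 137, 168, 176, 175, 170, 162, 165, 170, 176, 185, 181, 182, 183, 189, 187, 188, 191, 192, 193]
272 [218, 217, 202, 162, 140, 137, 167, 174, 174, 170, 157, 164, 169, 176, 184, 179, 181, 184, 187, 185, 184, 192, 191, 193]
273 [217, 215, 201, 157, 142, 146, 158, 163, 161, 155, 144, 162, 166, 170, 172, 156, 166, 170, 176, 178, 173, 191, 192, 192]
274 [215, 215, 200, 149, 141, 141, 140, 132, 116, 81, 92, 130, 131, 133, 122, 74, 69, 80, 109, 152, 186, 193, 193, 192]
275 [211, 207, 192, 149, 141, 141, 141
[... 459 characters left out ...]
, 141, 134, 116, 100, 79, 81, 82, 81, 83, 82, 83, 96, 125, 140, 166, 172, 181, 190]
280 [162, 157, 148, 142, 142, 141, 140, 135, 119, 123, 107, 113, 114, 112, 114, 112, 114, 115, 122, 140, 166, 174, 188, 194]
281 [162, 156, 148, 142, 141, 142, 141, 132, 120, 130, 114, 116, 117, 118, 118, 117, 118, 118, 123, 140, 166, 172, 183, 191]
282 [161, 158, 146, 141, 141, 141, 139, 130, 118, 129, 115, 118, 118, 116, 116, 117, 118, 118, 126, 147, 169, 176, 188, 190]
283 [162, 157, 145, 149, 146, 136, 130, 127, 129, 131, 116, 116, 118, 117, 116, 116, 117, 118, 123, 149, 169, 176, 184, 174]
[[239.43611279 280.36386731]
 [230.73347503 280.33462748]
 [241.74098634 274.07742219]
 [227.23037174 274.03139703]]
```

View pics/fin.png

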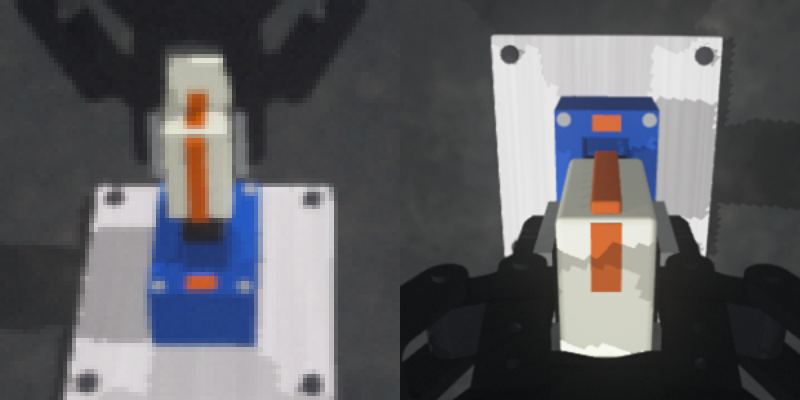

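Left (side): the foot hovers above the mouth, bottom edge at row ~279 against 280 predicted, about 10–12 mm up. Right (wrist): the rib is in line with the jig mark. Handing in.

```bash
python3 -c "
from rig import env, viewer, sensors
print(env.close_job())"
```

```text
the job is handed in; nothing more can be done
None
```

The module is out of the dock, carried over the caddy, and held gripped about 1 cm above the jig's socket, aligned to within about 1 mm, with its orange rib on the mark's side; I handed the job in at about 11.5 s, but no verdict came back.

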